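# Pack the painter's caddy

### The job

Pack the plywood paint caddy from what stands on the front of the table: stand the tin, the small bucket and the smaller of the two shallow dishes in its three pockets in order of height, the tallest next to the handle and the lowest at the far end, keeping them upright, and lay the loose brush flat in the long bay. The pots with a brush standing in them and the larger dish are still in use: leave them where they are.

Things in the scene. Friction and masses are not known exactly. Their poses are not given: they have to be found in the camera images.
- caddy: Plywood caddy, fixed, 170x246x16 mm; steel-and-dark-wood handle at its +y end (y=150). Origin: centre of underside, z up; yaw within 0.2. Floor top z=6, wall tops z=16, walls 6 thick. Pockets 96 (x) by 74 (y) inside, centres x=-31, y=80 (by the handle), 0, -80. Long brush bay 56 (x) by 234 (y) inside, centre x=51, y=0. All mm.
- tin: Straight-sided open tin with orange paint, 51 mm diameter, 75 mm tall, no brush in it; about 0.18 kg. Origin: centre of the underside on its axis, z up.
- bucket: Small blue open bucket, 57 mm diameter at the rim and 48 mm at the foot, 55 mm tall, no brush in it; about 0.1 kg. Origin: centre of the underside on its axis, z up.
- small_dish: The smaller of the two shallow dishes (a tin lid with dried green paint), 49 mm diameter, 13 mm tall; about 0.02 kg. Pick it up across its outside. Origin: centre of the underside on its axis, z up.
- brush: Paint brush that lies flat on the table, 190 mm long, 18 mm wide and 12 mm high for grasping over its whole length; about 12 g. Origin: middle of its length, on the underside; its y axis runs along its length, its x axis across, z up.
- grey_pot: Grey paint pot, 58 mm diameter, 78 mm tall, with a brush standing in it up to 182 mm; loose, a bystander. Origin: on the underside; the pot's axis lies at x = -7, y = -23 mm from it. Starts turned at most 0.5 rad.
- black_pot: Black and yellow paint pot, 57 mm diameter, 85 mm tall, with a brush standing in it up to 215 mm; loose, a bystander. Origin: on the underside; the pot's axis lies at x = -16, y = 0 mm from it. Starts turned at most 0.4 rad.
- big_dish: The larger of the two shallow dishes, white, 75 mm diameter, 15 mm tall; loose, a bystander. Origin: centre of the underside on its axis, z up.
Things that resemble listed ones, but are neither listed nor needed, are in the scene too. Of the things shaped like the small_dish, the green one is meant. What is shaped like the tin but green or turquoise is not meant.

How it is judged:
At the end, for the whole second after the job is handed in: Tin in the pocket by the handle, bucket in the middle, small dish in the far one, each on the floor (within 4 mm), inside the walls, upright within 0.1 rad; brush flat on the floor of the long bay, within 0.25 rad of its length. All released and at rest; the rest left in place (x of tin in the frame of caddy between -0.061 and -0.001 m and y of tin in the frame of caddy between 0.062 and 0.098 m and z of tin in the frame of caddy between 0.002 and 0.01 m and angle between each of tin, bucket, small_dish's own z axis and vertical below 0.1 rad and linear speed of each of tin, bucket, small_dish, brush below 0.02 m/s and angular speed of each of tin, bucket, small_dish, brush below 0.3 rad/s and x of bucket in the frame of caddy between -0.061 and -0.001 m and y of bucket in the frame of caddy between -0.018 and 0.018 m and z of bucket in the frame of caddy between 0.002 and 0.01 m and x of small_dish in the frame of caddy between -0.061 and -0.001 m and y of small_dish in the frame of caddy between -0.098 and -0.062 m and z of small_dish in the frame of caddy between 0.002 and 0.01 m and x of brush in the frame of caddy between 0.027 and 0.075 m and y of brush in the frame of caddy between -0.028 and 0.028 m and z of brush in the frame of caddy between 0.002 and 0.01 m and angle between the y axis of brush and the y axis of caddy, either way round below 0.25 rad and angle between brush's own z axis and vertical below 0.15 rad); the robot touches nothing.
It fails at once if the grey pot with its brush was disturbed (moved more than 20 mm) or tipped (distance of grey_pot from where it was at the start of the episode above 0.02 m or angle between grey_pot's own z axis and vertical above 0.5 rad).
It fails at once if the black pot with its brush was disturbed (moved more than 20 mm) or tipped (distance of black_pot from where it was at the start of the episode above 0.02 m or angle between black_pot's own z axis and vertical above 0.5 rad).
It fails at once if the larger dish was disturbed (moved more than 20 mm) or tipped (distance of big_dish from where it was at the start of the episode above 0.02 m or angle between big_dish's own z axis and vertical above 0.5 rad).
It fails at once if the tin, the bucket or the small dish was tipped over (more than 40 degrees) (angle between any of tin, bucket, small_dish's own z axis and vertical above 0.7 rad).
It also fails if it takes over 115 s, if anything falls off the work surface, if the arm or the gripper's body presses on something with over 40 N, if the wrist force passes 120 N, or if a joint passes its speed limit or range.

### The arm

A 7-joint arm with a two-finger parallel gripper is mounted at the origin on a cart in front of the work surface, level with it; the furniture and walls round the work are solid. World frame = base frame: x ahead of the robot, y to its left, z up, the work surface at z = 0. Lengths are in m, angles in rad, forces in N, time in s.
With the tool pointing down it reaches from about 0.4 to 0.925 m from the base axis. Payload 5.6 kg.
Tool frame: the origin (TCP) lies on the centre line of the jaws, within the pads' length; the fingertips stand 8 mm ahead of it and the grasp point (between the pads) lies 11 mm behind it; z points along the fingers, y is the line along which they close (so a half turn about z gives the same grasp; the last joint's range is limited). The gripper opens to 85 mm and grips with 20 to 120 N. Pads are 22 mm wide; open, the fingers measure 114 mm over their backs; the gripper's body (76 mm by 85 mm) begins 54 mm behind the grasp point. The pads swing forward as they close: fully open they stand 13 mm farther back than shut.
Start: joints at [1.245, 0.468, -0.012, 1.603, 0.006, 1.071, -0.056], TCP at [0.181, -0.624, 0.239] pointing down, gripper open.
Joint ranges: [-2.53, 2.53], [-0.31, 2.02], [-1.57, 1.55], [0.28, 2.44], [-1.29, 4.43], [0.15, 1.84], [-2.92, 2.92]. Speed limits (rad/s): [2.57, 2.57, 3.14, 3.14, 3.14, 3.14, 3.14].

### API

Orientations are given as [roll, pitch, yaw] about the fixed x, y, z axes, in that order (R = Rz(yaw) Ry(pitch) Rx(roll)).
In Python, from bench import move_to, servo_line, move_j, set_gripper, dwell, inverse_kinematics, snapshot, camera_model, MotionError, close_job, read_clock, read_joint_pos, read_joint_velocities, read_effort, read_ee_pos, read_eef_rot, read_wrist_force, read_ft_torque, read_opening, read_finger_force gives the robot as it stands. Calls block until the motion is done:
- move_to(position, orientation): joint-space move of the TCP to a pose.
- servo_line(position, rot=None, feed=0.15): straight line of the TCP; rot=None keeps the orientation; feed is the mean speed in m/s.
- move_j(angles): joint-space move.
- set_gripper(opening): finger opening in m; the grip force is fixed at half the most; returns when the fingers have stopped.
- dwell(seconds).
- inverse_kinematics(position, orientation): joint angles nearest the present ones, or None.
- snapshot(name): name is "scene" or "top" or "wrist"; returns the picture (384x512x3 uint8, blue, green, red); there is no depth.
- camera_model(name): a dict with "fx", "fy", "cx", "cy" (pixels), "cam_to_world" (4x4, takes a point from camera to world coordinates); the wrist camera has in their place "mount" (4x4, takes a point from camera to tool coordinates, whose origin is the TCP and whose axes are the flange's). Camera axes: x right, y down, z forward; pixel columns grow to the right and rows downward; lengths in m; the calibration is good to about 2 mm. A picture is of the moment at which its call begins: read the wrist's pose just before it. camera_model takes no time and is no camera call.
A pose or a line that the arm cannot do raises MotionError and nothing moves.
- close_job(): hands the job in; it is judged then, once.
Readings, each from a call of its own:
- read_clock(): time.
- read_joint_pos(): joint angles.
- read_joint_velocities(): joint speeds.
- read_effort(): joint torques, N m.
- read_ee_pos(): TCP position.
- read_eef_rot(): TCP orientation.
- read_wrist_force(): force on the tool from outside, world axes, zero at the start.
- read_ft_torque(): the same for the moment, N m.
- read_opening(): finger opening in m.
- read_finger_force(): force on a finger pad.
Only numpy, scipy, OpenCV 4.12 (cv2) and the standard library are available. Lean on these libraries where they do the work, as an engineer would, in place of code of your own. Each camera call takes 0.05 s, during which the arm holds its last target. There are 200 camera calls.

## Working session

There is one attempt and no reset: what is moved stays moved. The work goes in short steps, each a Python script; the robot and the scene stay as the last script left them, time stands still between calls to the robot, and variables do not carry over. Pictures are saved under pics/ and viewed, at most 14 in all, crops included, and the job is handed in when it is done.

```bash
mkdir -p pics
python3 - <<'E'
from bench import *
import cv2,numpy as np
for n in("scene","top"):
    cv2.imwrite(f"pics/{n}0.png",cv2.resize(snapshot(n),(800,600),interpolation=cv2.INTER_CUBIC)); m=camera_model(n); print(n,m['fx'],m['fy'],m['cx'],m['cy']);print(np.round(m['cam_to_world'],3))
print(np.round(camera_model("wrist")['mount'],3),camera_model("wrist")['fx'],read_clock(),read_eef_rot())
E
```

```text
scene 484.2226207895255 484.2226207895255 260.5154078700393 186.84565677035346
[[-0.593 -0.438  0.676 -0.345]
 [-0.805  0.34  -0.486  0.655]
 [-0.017 -0.832 -0.554  0.759]
 [ 0.     0.     0.     1.   ]]
top 470.02443629241503 470.02443629241503 256.46554471184805 195.35739843553694
[[-1.100e-02 -9.820e-01  1.900e-01  2.690e-01]
 [-1.000e+00  1.200e-02  1.000e-03  4.600e-02]
 [-3.000e-03 -1.900e-01 -9.820e-01  1.298e+00]
 [ 0.000e+00  0.000e+00  0.000e+00  1.000e+00]]
[[-0.    -0.952 -0.305  0.077]
 [ 1.    -0.     0.    -0.   ]
 [-0.    -0.305  0.952 -0.134]
 [ 0.     0.     0.     1.   ]] 301.8644015313842 0.1 [-3.14003785e+00  9.57708586e-05  2.82730745e-01]
```

View pics/top0.png

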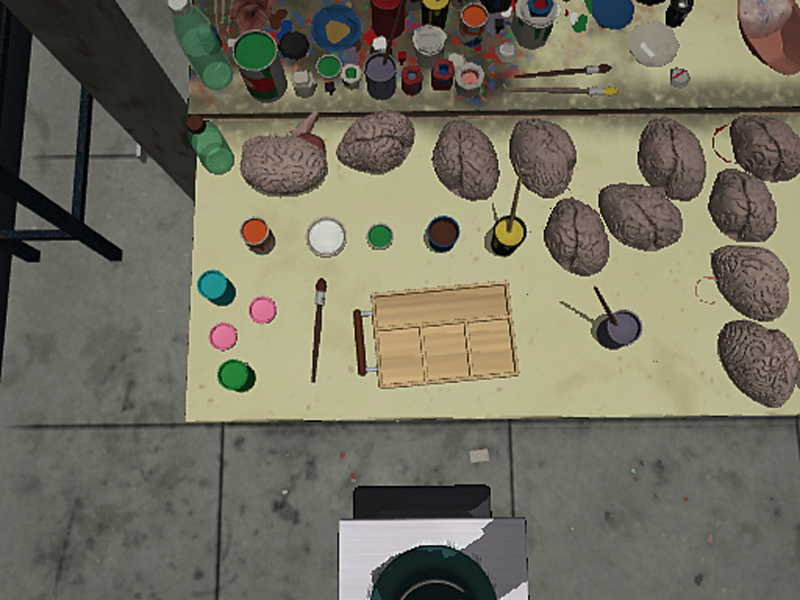

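View pics/scene0.png

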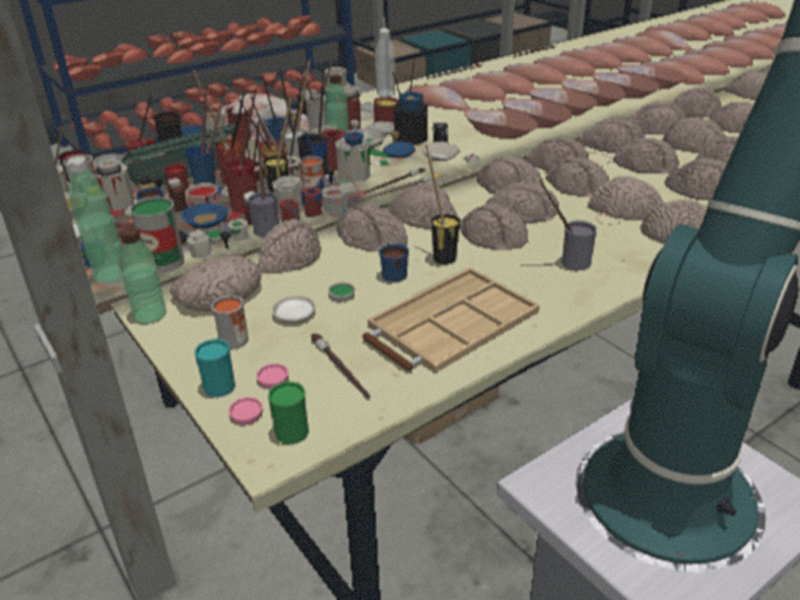

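```bash
cat > h.py <<'E'
from bench import *
import cv2,numpy as np
from scipy.spatial.transform import Rotation as R
def cam(n):
    m=camera_model(n)
    if n!="wrist": T=np.array(m['cam_to_world'])
    else:
        P=np.eye(4);P[:3,:3]=R.from_euler('xyz',read_eef_rot()).as_matrix();P[:3,3]=read_ee_pos();T=P@np.array(m['mount'])
    return m,T
def ray(c,uv,z):
    m,T=c; uv=np.atleast_2d(uv).astype(float)
    d=np.c_[(uv[:,0]-m['cx'])/m['fx'],(uv[:,1]-m['cy'])/m['fy'],np.ones(len(uv))]@T[:3,:3].T
    return (T[:3,3]+d*((z-T[2,3])/d[:,2])[:,None])[:,:2]
def proj(c,p):
    m,T=c; q=(np.asarray(p)-T[:3,3])@T[:3,:3]
    return np.array([m['cx']+m['fx']*q[0]/q[2],m['cy']+m['fy']*q[1]/q[2]])
def blob(mask,near=None):
    cs=cv2.findContours(mask.astype(np.uint8),cv2.RETR_EXTERNAL,cv2.CHAIN_APPROX_NONE)[0]
    return max(cs,key=cv2.contourArea).reshape(-1,2)
def hsv(im,lo,hi): return cv2.inRange(cv2.cvtColor(im,cv2.COLOR_BGR2HSV),lo,hi)
def box(mask,u0,v0,u1,v1):
    o=np.zeros_like(mask);o[v0:v1,u0:u1]=mask[v0:v1,u0:u1];return o
E
python3 - <<'E'
from h import *
c=cam("top");im=snapshot("top");s=1.5625
for n,(u,v),z in [("tin",(256,232),.07),("bucket",(443,232),.05),("dish",(380,237),.013),("big",(327,237),.015),("grey",(622,328),.078),("black",(508,232),.085),("brushA",(320,280),.006),("brushB",(314,382),.006),("edge",(300,419),0)]:
    print(n,ray(c,(u/s,v/s),z).round(3), cv2.cvtColor(im,cv2.COLOR_BGR2HSV)[int(v/s),int(u/s)])
q=ray(c,np.array([(371,293),(508,283),(519,374),(380,388)])/s,.016);print(q.round(3),q.mean(0))
m=box(hsv(im,(8,70,120),(22,200,255)),228,175,340,255);b=blob(m);r=cv2.minAreaRect(ray(c,b,.016).astype(np.float32)*1000);print(r)
print(cv2.boxPoints(r))
E
```

```text
tin [[0.64  0.297]] [  8 208 175]
bucket [[ 0.642 -0.029]] [  7 133  69]
dish [[0.645 0.083]] [ 69 179 107]
big [[0.645 0.179]] [ 30   7 205]
grey [[ 0.462 -0.324]] [132  38 100]
black [[ 0.63  -0.138]] [120  26  89]
brushA [[0.567 0.192]] [  2 207  37]
brushB [[0.384 0.201]] [14 93 71]
edge [[0.32  0.226]] [ 29  67 122]
[[ 0.54   0.1  ]
 [ 0.556 -0.145]
 [ 0.393 -0.158]
 [ 0.371  0.085]] [ 0.46495213 -0.02945764]
((466.55389404296875, -27.8468017578125), (169.70516967773438, 246.2989959716797), 4.792868614196777)
[[ 371.7084    87.78232]
 [ 392.28763 -157.65543]
 [ 561.3994  -143.47592]
 [ 540.8202   101.96182]]
```

Run:
```python
from h import *
H=np.pi
servo_line([0.181,-0.624,0.38],feed=.3)
ims=[]
for p,yaw in [((.46,-.03,.36),H/2),((.62,-.01,.3),H/2),((.62,.26,.3),H/2),((.476,.196,.2),0)]:
    for a in (yaw,yaw-2*H):
        try: move_to(p,[H,0,a]);break
        except MotionError as e: print(e)
    c=cam("wrist");im=snapshot("wrist");np.savez(f"w{len(ims)}.npz",im=im,T=c[1]);ims.append(im);print(np.round(read_joint_pos(),2),read_clock())
cv2.imwrite("pics/m1.png",cv2.resize(np.vstack([np.hstack(ims[:2]),np.hstack(ims[2:])]),(800,600),interpolation=cv2.INTER_AREA))
```

```text
[ 0.71  0.09 -0.74  1.85  0.06  1.23 -0.06] 3.1583
[ 0.53  0.49 -0.8   1.58  0.37  1.23 -0.33] 3.9333
[ 0.08  0.59 -0.8   1.44  0.43  1.29 -0.76] 5.0333
[-0.01  0.35 -0.53  1.94  0.22  0.91 -2.22] 6.3917
```

View pics/m1.png

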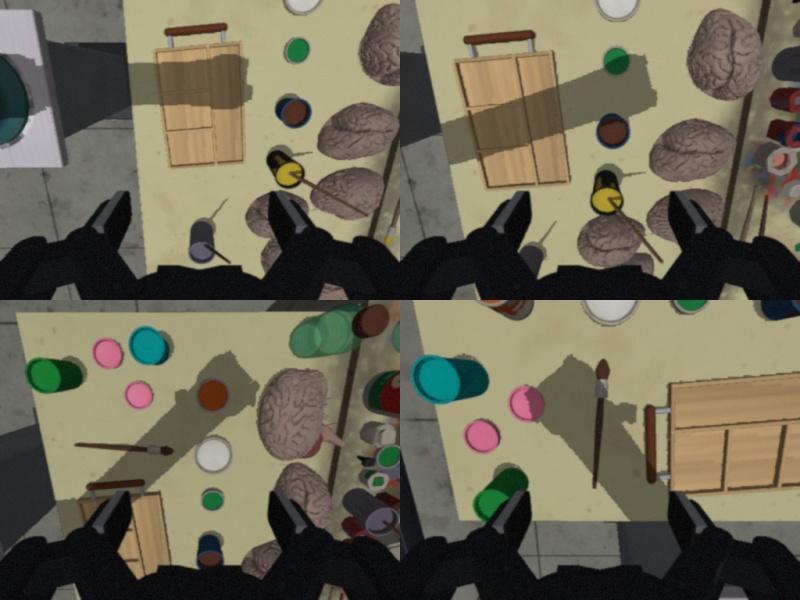

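Run:
```python
from h import *
m=camera_model("wrist")
W=[np.load(f"w{i}.npz") for i in range(4)];C=[(m,w['T']) for w in W]
def go(n,i,lo,hi,u,v,z,r=35):
    k=box(hsv(W[i]['im'],lo,hi),u-r,v-r,u+r,v+r);b=blob(k);p=ray(C[i],b,z).astype(np.float32)
    (x,y),rr=cv2.minEnclosingCircle(p);print(n,i,cv2.boundingRect(b),'mec',round(x,4),round(y,4),'d',round(2*rr,4),'bbox',((p.min(0)+p.max(0))/2).round(4),np.ptp(p,0).round(4))
for z in(.06,.07,.075): go("tin",2,(3,130,40),(14,255,255),273,122,z)
go("dish",2,(45,60,30),(90,255,255),271,256,.012,25)
go("dish",1,(45,60,30),(90,255,255),276,78,.012,25)
go("dish",0,(45,60,30),(90,255,255),379,64,.012,25)
for z in(.04,.05): go("bucket",1,(0,80,20),(18,255,255),273,168,z);go("bucket",0,(0,80,20),(18,255,255),376,143,z)
go("bucketblue",1,(95,80,20),(125,255,255),273,168,.055)
im=W[3]['im'];d=cv2.cvtColor(im,cv2.COLOR_BGR2HSV)
for z in (.006,):
    print("brush",ray(C[3],[(260,77),(250,241)],z).round(4))
# caddy
for i,(u0,v0,u1,v1) in enumerate([(190,40,330,225),(60,50,235,250)]):
    k=box(hsv(W[i]['im'],(8,75,30),(22,220,255)),u0,v0,u1,v1);k=cv2.morphologyEx(k,cv2.MORPH_CLOSE,np.ones((5,5)));k=cv2.morphologyEx(k,cv2.MORPH_OPEN,np.ones((9,9)))
    print("caddy",i,cv2.minAreaRect(ray(C[i],blob(k),.016).astype(np.float32)*1000))
# brush mask: darker/redder than table, near
k=box(((d[...,0]<20)&(d[...,2]<110)).astype(np.uint8),235,70,280,250);b=blob(cv2.morphologyEx(k,cv2.MORPH_CLOSE,np.ones((15,3))))
print("brushrect",cv2.boundingRect(b),cv2.minAreaRect(ray(C[3],b,.006).astype(np.float32)*1000))
```

```text
tin 2 (254, 104, 37, 37) mec 0.6412 0.2999 d 0.0453 bbox [0.6413 0.2998] [0.0439 0.0429]
tin 2 (254, 104, 37, 37) mec 0.6406 0.3008 d 0.0441 bbox [0.6407 0.3008] [0.0427 0.0418]
tin 2 (254, 104, 37, 37) mec 0.6404 0.3013 d 0.0435 bbox [0.6404 0.3013] [0.0421 0.0412]
dish 2 (259, 246, 26, 22) mec 0.6463 0.0861 d 0.0413 bbox [0.6462 0.0866] [0.0397 0.0377]
dish 1 (261, 62, 32, 34) mec 0.6466 0.0846 d 0.0425 bbox [0.6465 0.0844] [0.0408 0.0407]
dish 0 (367, 50, 28, 30) mec 0.6454 0.0848 d 0.0416 bbox [0.6456 0.0846] [0.0405 0.0398]
bucket 1 (254, 152, 37, 35) mec 0.6411 -0.0299 d 0.0495 bbox [ 0.6411 -0.0309] [0.0483 0.0469]
bucket 0 (363, 129, 31, 32) mec 0.6446 -0.0295 d 0.048 bbox [ 0.6447 -0.0295] [0.0457 0.0469]
bucket 1 (254, 152, 37, 35) mec 0.6406 -0.0274 d 0.0482 bbox [ 0.6406 -0.0284] [0.0471 0.0457]
bucket 0 (363, 129, 31, 32) mec 0.6406 -0.0279 d 0.0469 bbox [ 0.6407 -0.0279] [0.0447 0.0458]
bucketblue 1 (252, 146, 42, 44) mec 0.6404 -0.0254 d 0.0588 bbox [ 0.641  -0.0254] [0.0531 0.0569]
brush [[0.569  0.1908]
 [0.3831 0.2019]]
caddy 0 ((465.20013427734375, -27.477874755859375), (169.87380981445312, 245.5763397216797), 4.730504512786865)
caddy 1 ((466.8309631347656, -27.180389404296875), (173.5486602783203, 245.2408905029297), 4.802058696746826)
brushrect (247, 76, 22, 165) ((477.10186767578125, 193.92742919921875), (18.670543670654297, 185.89503479003906), 88.41123962402344)
```

```bash
cat >> h.py <<'E'
PI=np.pi; CY=0.083; CC=np.array([.466,-.0275])
def loc(x,y): return CC+np.array([[np.cos(CY),-np.sin(CY)],[np.sin(CY),np.cos(CY)]])@[x,y]
def at(p,z): return [float(p[0]),float(p[1]),z]
def pickplace(src,yaw0,zg,open0,dst,yaw1,zp,open1,zt):
    set_gripper(open0); move_to(at(src,zt),[PI,0,yaw0])
    servo_line(at(src,zg+.03),feed=.25); servo_line(at(src,zg),feed=.08)
    set_gripper(0); w=read_opening(); print("grip",w,read_finger_force(),read_wrist_force())
    servo_line(at(src,zg+.03),feed=.1); servo_line(at(src,zt),feed=.25)
    move_to(at(dst,zt),[PI,0,yaw1]); print("held",read_opening())
    servo_line(at(dst,zp+.03),feed=.2); servo_line(at(dst,zp),feed=.05)
    print("down",read_wrist_force(),read_ee_pos(),read_opening())
    set_gripper(open1); dwell(.2); servo_line(at(dst,zp+.05),feed=.12); servo_line(at(dst,zt),feed=.3); print("t",read_clock())
E
python3 - <<'E'
from h import *
pickplace((.4765,.1958),-.06,.011,.04,loc(51,0)*0+loc(.051,0),PI/2+CY,.021,.026,.2)
servo_line(at(loc(.02,-.03),.3),feed=.3)
cv2.imwrite("pics/b1.png",snapshot("wrist"))
E
```

```text
grip 0.015842839054628237 59.15275454521179 [-0.09709797 -0.15159593  4.13459479]
held 0.016008206604519504
down [-0.45904286  0.32430199 -0.62541382] [ 0.5168775  -0.02307559  0.0209503 ] 0.01565596126078499
t 15.0417
```

View pics/b1.png

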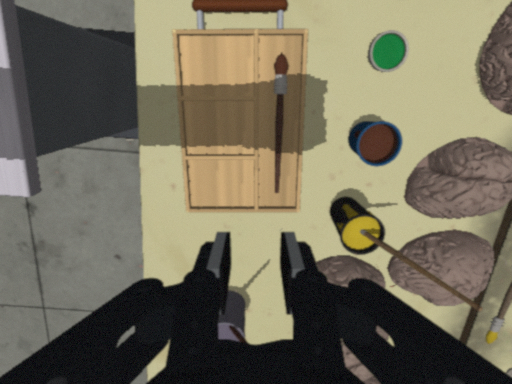

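Run:
```python
from h import *
Y=PI/2+CY
pickplace((.6408,.3005),PI/2,.036,.085,loc(-.031,.080),Y,.0435,.078,.22)
pickplace((.6408,-.0275),PI/2,.030,.085,loc(-.031,0),Y,.0375,.082,.22)
servo_line(at(loc(.0,-.08),.3),feed=.3)
cv2.imwrite("pics/b2.png",snapshot("wrist"))
```

```text
grip 0.049193337333687547 62.09148435329553 [ 0.83236035 -0.44572218  2.39373675]
held 0.049265009683059705
down [ 0.81570309  0.49587258 -1.59147155] [0.42846397 0.04987004 0.04341517] 0.04941391217728598
t 25.2333
grip 0.054849222526504426 62.71436134121586 [-1.30449912 -0.13372983  4.77220096]
held 0.05475782945117755
down [-0.10145514  0.38314281 -0.3286931 ] [ 0.43510001 -0.02987123  0.03731068] 0.05483602628479291
t 33.5833
```

View pics/b2.png

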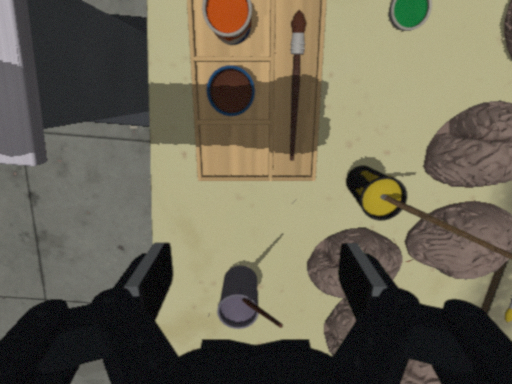

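Run:
```python
from h import *
pickplace((.646,.085),PI/2,.010,.07,loc(-.031,-.08),PI/2+CY,.0175,.058,.22)
servo_line(at(loc(.0,-.12),.32),feed=.3)
c=cam("wrist");im=snapshot("wrist")
for n,p in dict(tin=(-.031,.08,.081),bucket=(-.031,0,.061),dish=(-.031,-.08,.019)).items():
    q=loc(*p[:2]);u=proj(c,[*q,p[2]]);print(n,u.round(0));cv2.drawMarker(im,tuple(int(a) for a in u),(255,0,255),0,6)
cv2.imwrite("pics/b3.png",np.vstack([im,snapshot("scene")])[:, :]);cv2.imwrite("pics/b3.png",cv2.resize(np.hstack([im,snapshot("scene")]),(800,300),interpolation=cv2.INTER_AREA))
```

```text
grip 0.04485892391741247 61.31796791567467 [-1.26606803 -0.63652438  5.79815744]
held 0.044646645239930505
down [ 0.58209124 -0.29776122  0.40143296] [ 0.44161068 -0.10963816  0.01717909] 0.044921834551791856
t 43.125
tin [227. -30.]
bucket [230.  55.]
dish [234. 121.]
```

View pics/b3.png

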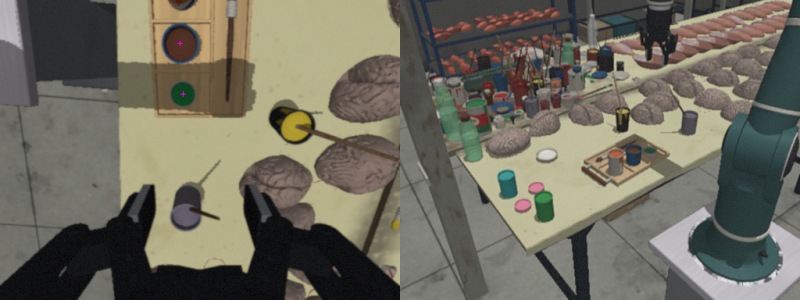

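Run:
```python
from h import *
servo_line(at(loc(-.02,-.06),.26),feed=.3)
im=snapshot("wrist");s=snapshot("scene")[150:270,340:460][:, :]
s=snapshot("scene")[165:240,230:350]
cv2.imwrite("pics/b4.png",np.hstack([cv2.resize(im[:200],(400,156)),cv2.resize(s,(250,156),interpolation=cv2.INTER_CUBIC)]))
```

```text
(no output)
```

View pics/b4.png

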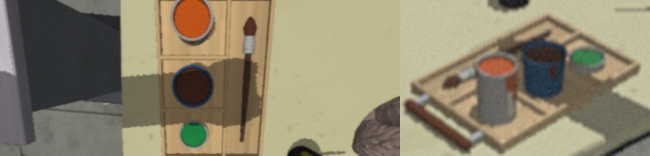

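The close view shows the tin, bucket and dish upright and centred in their pockets. The brush lies flat in the bay, and the pots and large dish haven't moved.

```bash
python3 -c "
from bench import *
dwell(.5);print(close_job(),read_clock())"
```

```text
the job is handed in; nothing more can be done
the job is handed in; nothing more can be done
```

The caddy is packed and handed in at roughly 45 s of the 115 s allowed: tin by the handle, bucket in the middle, small dish at the far end, brush flat in the long bay. The last pictures show all four in place and the pots and larger dish where they were, but the hand-in returned no verdict.

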